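Make up the probe kit and the loupe kit of ore mounts

ROBOT

A 6-joint arm with a two-finger parallel gripper is mounted at the origin on the work surface. World frame = base frame: x ahead of the robot, y to its left, z up, the work surface at z = 0. Lengths are in mm, angles in rad, forces in N, time in s.
With the tool pointing down it reaches from about 400 to 825 mm from the base axis. Payload 7 kg.
Tool frame: the origin (TCP) lies midway between the tips of the shut fingers; the grasp point (between the pads) lies robot.tcp_to_grasp behind it (robot.tcp_to_grasp is the distance from the TCP to the grasp point, in mm); z points along the fingers, y is the line along which they close (so a half turn about z gives the same grasp; the last joint's range is limited). The gripper opens to 88 mm and grips with 3 to 60 N. Pads are 19 mm wide; open, the fingers measure 130 mm over their backs; the gripper's body (78 mm by 193 mm) begins 47 mm behind the grasp point.
Start: joints at [-0.948, 0.359, 0.012, 0, -1.224, -0.288], TCP at [221.765, -637.507, 226.561] pointing down, gripper open.
Joint ranges: [-3.07, 3.07], [-1.43, 2.12], [-1.02, 1.25], [-3.03, 1.67], [-3.05, -0], [-3.03, 3.03]. Speed limits (rad/s): [2.39, 2.39, 3.01, 3.14, 3.14, 3.14].

INTERFACE

Orientations are given as a 3x3 rotation matrix whose columns are the frame's x, y, z axes.
In Python, from station import sense, snapshot, job, robot gives the robot as it stands.
- The arm moves only by the tool move_arm, never from a script. Its argument "steps" is a list of rows, each a list of 7 numbers: the shift along the tool's x, y, z in cm, then the turn, a rotation vector about the tool's x, y, z in rad, then the opening, from -1 (shut) to 1 (fully open). In form: [[x, y, z, rx, ry, rz, grip], ...]. A call has 1 to 10 rows; each row is the pose to reach, as a shift and turn from the pose commanded when the call began, along the tool's axes at that moment; what a row does not reach only later rows make up. A row lasts 1/8 s, in which the tool goes at most 62.5 mm and 10.7 degrees, less where a joint would pass 70% of its speed; a pose out of reach is approached as far as the arm can. A call with a gripper value outside its range is refused whole. The fingers move at their own pace and stop on an object; "newtons" is the grip in N (left out, the last holds). Time passes only in rows, so rows that repeat a pose let the fingers close. It gives the time, the measured TCP pose, the force, the opening and the grip force at its end, in the units of the state.
- sense(): the state, without advancing time (a new reading comes with each control period).
- snapshot(name): name is "scene" or "side" or "wrist"; returns a dict with "img" (480x640x3 uint8, red, green, blue), "mtx" (3x3 intrinsics, pixels), "rvec" (rotation vector, rad) and "tvec" (3), from world to camera coordinates, as OpenCV has them; the wrist camera has in their place "hand_eye" (4x4, takes a point from camera to tool coordinates, whose origin is the TCP and whose axes are the flange's). Camera axes: x right, y down, z forward; pixel columns grow to the right and rows downward; lengths in mm; the calibration is good to about 2 mm. A picture is of the moment at which its call begins: read the wrist's pose just before it. There is no depth.
- job.sign_off(): hands the job in; it is judged then, once.
The state is a dict: "time_s": time; "q": joint angles; "dq": joint speeds; "joint_efforts": joint torques, N m; "position": TCP position; "orientation": TCP orientation; "ft_force": force on the tool from outside, world axes, zero at the start; "moment": the same for the moment, N m; "opening": finger opening in mm; "grasp_force": force on a finger pad.
Only numpy, scipy, OpenCV 4.12 (cv2) and the standard library are available. Lean on these libraries where they do the work, as an engineer would, in place of code of your own. Each camera call takes 0.05 s, during which the arm holds its last target. There are 200 camera calls.

TASK

Make up two kits from the stock in the middle of the bench. Probe kit: press the metal holder block down on the carrier plate so that it is fully home on both studs, with the round resin mount standing flat in the well on the holder's top. Loupe kit: stand the loupe in the larger compartment of the grey tray and the square resin mount flat in its smaller compartment; leave the oblong mount, the jar and the tape roll where they are.

Things in the scene. Friction and masses are not known exactly. Their poses are not given: they have to be found in the camera images.
- carrier: Kit 1 target, fixed: dark steel plate 120 (x) x 100 (y) x 10 mm thick, lying on the bench. Two upright light-metal studs on its top at x = -16 and +16 mm, y = 0; each is 12 mm tall, 12 mm across at the foot and tapers to 6 mm across at the tip (tips 22 mm above the bench). Origin: centre of the underside. It may stand left or right of the stock.
- tray: Kit 2 target, fixed: low grey plastic tray 170 (x) x 110 (y) mm, floor 3 mm thick, walls and divider 4 mm thick and 12 mm high from the bench. The divider runs along y, its middle at x = +16 mm: larger compartment from x = -81 to +14 mm (middle -33.5), smaller one from x = +18 to +81 mm (middle +49.5), both y = -51 to +51 mm. Origin: centre of the underside.
- holder: Loose aluminium block 78 (x) x 62 (y) x 38 mm tall, 0.28 kg. Underside: two sockets 14 x 14 mm, 14 mm deep, at x = -16 and +16 mm, y = 0, that go over the carrier's studs (either way round, 1 mm play at the foot); fully home, its underside lies on the plate. Top: central square well 52 x 52 mm, 10 mm deep (floor 28 mm above the underside). Origin: centre of the underside, z up.
- round_mount: Loose round resin mount, a brown-grey cylinder 40 mm across and 25 mm tall with a small polished ore face on top, 50 g. Origin: centre of the underside, z up.
- square_mount: Loose square resin mount 38 x 38 x 25 mm tall, same brown-grey resin and ore face, 55 g; x and y are square to its sides. Origin: centre of the underside, z up.
- loupe: Loose black stepped cylinder, the eye loupe, standing on its wide end: 40 mm across up to 16 mm height, then a neck 30 mm across from 19 mm to the top at 42 mm, with a lens in the top, 60 g. Origin: centre of the underside, z up.
- bar_mount: Loose oblong resin mount 64 (x) x 28 (y) x 25 mm tall, same brown-grey resin and ore face. Belongs to no kit: it stays in the stock. Origin: centre of the underside.
- jar: Bystander: closed jar 44 mm across, 55 mm tall, white cap, beyond the stock at one side. Origin: centre of the underside.
- tape: Bystander: roll of grey tape lying flat, 70 mm outside, 52 mm inside diameter, 18 mm tall, beyond the stock at one side. Origin: centre of the underside.
There are look-alikes about, which are no part of the job. Of the things shaped like the carrier, the steel one is meant.

How it is judged (in metres and radians):
At the end, for the whole second after the job is handed in: Holder fully down on both studs (centred to 4 mm, within 2.5 mm of the plate); round mount flat in its well; loupe upright in the tray's larger compartment, square mount flat in the smaller; all at rest; oblong mount, jar and tape within 20 mm of their starts (horizontal distance between holder and carrier below 0.004 m and z of holder in the frame of carrier below 0.0125 m and angle between the x axis of holder and the x axis of carrier, either way round below 0.2 rad and linear speed of each of holder, round_mount, loupe, square_mount below 0.02 m/s and angle between each of holder, round_mount, loupe, square_mount's own z axis and vertical below 0.08 rad and horizontal distance between round_mount and holder below 0.012 m and z of round_mount in the frame of holder between 0.024 and 0.031 m and x of loupe in the frame of tray between -0.079 and 0.012 m and y of loupe in the frame of tray between -0.046 and 0.046 m and z of loupe in the frame of tray between 0 and 0.006 m and x of square_mount in the frame of tray between 0.02 and 0.079 m and y of square_mount in the frame of tray between -0.046 and 0.046 m and z of square_mount in the frame of tray between 0 and 0.006 m and distance of each of bar_mount, jar, tape from where it was at the start of the episode below 0.02 m); the robot touches nothing.
It fails at once if the oblong mount was disturbed (moved more than 20 mm) (distance of bar_mount from where it was at the start of the episode above 0.02 m).
It fails at once if the jar was disturbed (moved more than 20 mm) (distance of jar from where it was at the start of the episode above 0.02 m).
It fails at once if the tape roll was disturbed (moved more than 20 mm) (distance of tape from where it was at the start of the episode above 0.02 m).
It also fails if it takes over 96 s, if anything falls off the work surface, if the arm or the gripper's body presses on something with over 40 N, if the wrist force passes 120 N, or if a joint passes its speed limit or range.

## Working session

There is one attempt and no reset: what is moved stays moved. The work goes in short steps, Python scripts to look and compute and a tool call to move; the robot and the scene stay as the last step left them, time stands still between calls to the robot, and variables do not carry over. Pictures are saved under pics/ and viewed, at most 14 in all, crops included, and the job is handed in when it is done.

Besides the shell and the picture viewer there is one more tool, called after "Call:" by a JSON object that holds its "op" and its "data", one argument or row to a line. move_arm: Moves the arm, as the interface text tells. Its arguments: {"type":"object","properties":{"steps":{"type":"array"},"newtons":{"type":"number"}},"required":["steps"]}

```bash
ls; mkdir -p pics; python3 - <<'E'
from station import sense,snapshot,robot
import cv2,pickle
s=sense();print(s)
print({k:getattr(robot,k) for k in dir(robot) if k[0]!='_'})
for n in("scene","side","wrist"):
    d=snapshot(n);cv2.imwrite(f"pics/{n}0.png",d["img"][:,:,::-1]);pickle.dump((s,d),open(f"{n}0.pkl","wb"))
    print(n,{k:v for k,v in d.items() if k!="img"})
E
```

```text
pics
{'time_s': 0.0, 'q': array([-9.47914408e-01,  3.59363177e-01,  1.10374962e-02, -3.73481774e-04,
       -1.22408193e+00, -2.88060899e-01]), 'dq': array([ 0.00110671,  0.00013665, -0.00206122,  0.00104498, -0.00061876,
       -0.00056088]), 'joint_efforts': array([ 1.23708454e-03, -5.82721031e+01,  2.93056995e+01,  6.99707955e+00,
        6.86865402e-03, -1.83443558e-04]), 'position': array([ 221.59545954, -637.06033227,  225.6245117 ]), 'orientation': array([[-9.44510887e-01, -3.28479461e-01, -6.54682295e-04],
       [-3.28480091e-01,  9.44509682e-01,  1.51358190e-03],
       [ 1.21173200e-04,  1.64464468e-03, -9.99998640e-01]]), 'ft_force': array([ 0.54292961, -0.43443232,  0.71261425]), 'moment': array([-0.00182025, -0.01741652, -0.02137361]), 'grasp_force': 0.0, 'opening': 87.55040826303441}
{'MotionError': <class 'station.MotionError'>, 'tcp_to_grasp': 18.8}
scene {'mtx': array([[469.35756969,   0.        , 314.48432603],
       [  0.        , 469.35756969, 245.70241221],
       [  0.        ,   0.        ,   1.        ]]), 'rvec': array([ 1.2700187 ,  2.30158559, -0.87754116
[... 174 characters left out ...]
5313],
       [  0.        ,   0.        ,   1.        ]]), 'rvec': array([ 1.99200063, -0.71162998,  0.37776081]), 'tvec': array([-343.06132221,  254.69480384,  652.6764177 ])}
wrist {'mtx': array([[360.54881163,   0.        , 323.13654634],
       [  0.        , 360.54881163, 249.46321917],
       [  0.        ,   0.        ,   1.        ]]), 'hand_eye': array([[-1.31958087e-03, -9.66300325e-01, -2.57413949e-01,
         6.92405268e+01],
       [ 9.99998907e-01, -1.10326533e-03, -9.84770966e-04,
         5.44999014e-01],
       [ 6.67588619e-04, -2.57414967e-01,  9.66300724e-01,
        -1.58475112e+02],
       [ 0.00000000e+00,  0.00000000e+00,  0.00000000e+00,
         1.00000000e+00]])}
```

View pics/scene0.png

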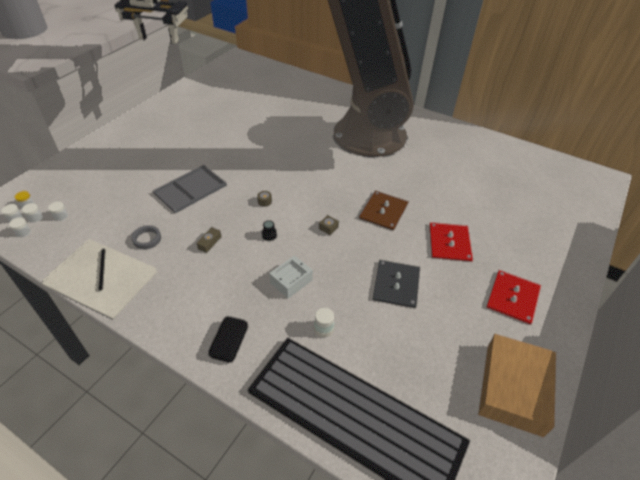

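View pics/side0.png

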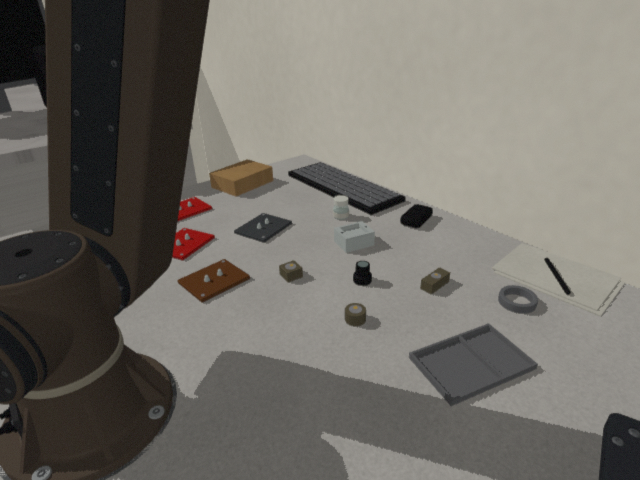

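The carrier could be the rust plate (384,209), the red plates (451,241) and (515,296), or the dark steel plate (397,283); by the description it is the dark steel one. Holder is at (291,277). Round mount is (265,198) and square is (329,225), as the side view shows (round at (355,314), square at (291,270)). The bar is at (209,239), loupe (269,231), tape (145,236), jar (325,322) and tray (190,188).

```bash
cat > h.py <<'E'
import numpy as np,cv2,pickle
from station import sense,snapshot
def cam(s,d):
    if "rvec" in d:
        R=cv2.Rodrigues(d["rvec"])[0];return R.T,-R.T@d["tvec"].ravel()
    H=d["hand_eye"];O=s["orientation"];return O@H[:3,:3],O@H[:3,3]+s["position"]
def ray(s,d,uv,z):
    "pixels -> world points on plane z"
    R,c=cam(s,d);uv=np.atleast_2d(uv).astype(float)
    v=np.c_[uv,np.ones(len(uv))]@np.linalg.inv(d["mtx"]).T@R.T
    return c+v*((z-c[2])/v[:,2])[:,None]
def proj(s,d,P):
    R,c=cam(s,d);p=(np.atleast_2d(P)-c)@R@d["mtx"].T;return p[:,:2]/p[:,2:]
def shot(n,tag):
    s=sense();d=snapshot(n);pickle.dump((s,d),open(f"{tag}.pkl","wb"));cv2.imwrite(f"pics/{tag}.png",d["img"][:,:,::-1]);return s,d
def load(t): return pickle.load(open(t+".pkl","rb"))
E
python3 - <<'E'
from h import *
np.set_printoptions(precision=1,suppress=True)
a=load("scene0");b=load("side0")
for n,u,v,z in [("steel",(397,284),(264,227),10),("holder",(291,272),(355,231),38),("round",(265,194),(355,307),25),("square",(329,221),(291,266),25),("bar",(209,236),(435,275),25),("loupe",(269,224),(363,263),42),("tray",(190,189),(473,361),6),("tape",(145,235),(518,297),18),("jar",(325,312),(341,198),55),("rust",(384,210),(214,280),8)]:
    print(n,ray(*a,u,z)[0][:2],ray(*b,v,z)[0][:2])
i=cv2.resize(a[1]["img"][150:350,130:450,::-1],(800,500),interpolation=cv2.INTER_CUBIC);cv2.imwrite("pics/crop0.png",i)
E
```

```text
steel [514.1 335.4] [503.4 321. ]
holder [636.  121.3] [630.8 112.1]
round [438.9 -95. ] [447.3 -90. ]
square [434.1 103.6] [437.2 103.2]
bar [ 641.4 -119.2] [ 642.9 -118.5]
loupe [540.   -8.6] [544.1  -8.1]
tray [ 518.7 -295.5] [ 515.7 -301.3]
tape [ 720.3 -259.8] [ 712.  -262.9]
jar [698.6 248.7] [706.1 250.7]
rust [302.  198.4] [294.9 188. ]
```

View pics/crop0.png

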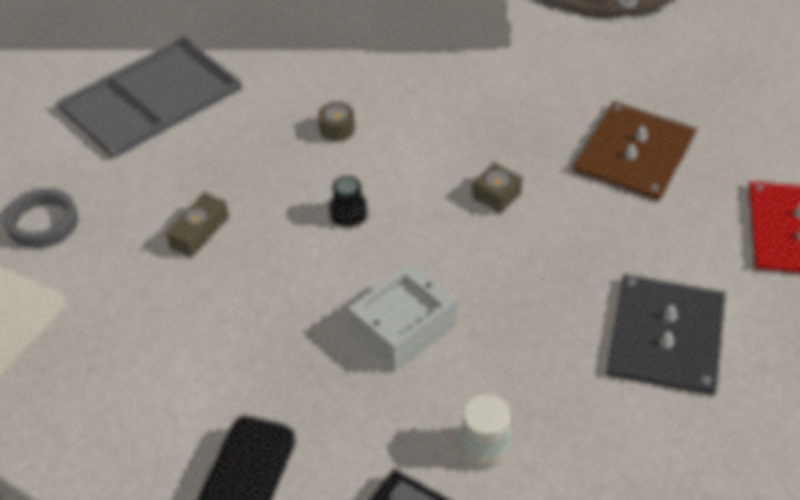

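Crop agrees: dark grey steel plate at crop (667,333), well clear of the rust (635,150) and red ones. Next, a hover over the stock.

```bash
cat >> h.py <<'E'
def rel(p,fx=None):
    "shift (cm, tool axes) and rz to bring TCP to world p with finger-closing axis (tool y) along angle fx (mod pi)"
    s=sense();x=s["orientation"][:,0];psi=np.arctan2(x[1],x[0]);c,n=np.cos(psi),np.sin(psi)
    d=np.asarray(p)-s["position"];T=np.array([[c,n,0],[n,-c,0],[0,0,-1]])
    rz=0.
    if fx is not None:
        rz=-(fx-(psi-np.pi/2)); rz=(rz+np.pi/2)%np.pi-np.pi/2
    print("shift cm",np.round(T@d/10,2),"rz",round(rz,3),"psi",round(psi,3),"q6",s["q"][5].round(2),"pos",s["position"].round(1),"t",s["time_s"],"open",s["opening"])
E
python3 -c "
from h import *
rel([500,130,300])"
```

```text
shift cm [-51.49  63.32  -7.42] rz 0.0 psi -2.807 q6 -0.29 pos [ 221.7 -637.2  225.8] t 0.15 open 87.76523600939083
```

Call:
{"op": "move_arm", "data": {
  "steps": [
    [-51.5,63.3,-7.4,0,0,0,1],
    [-51.5,63.3,-7.4,0,0,0,1],
    [-51.5,63.3,-7.4,0,0,0,1],
    [-51.5,63.3,-7.4,0,0,0,1],
    [-51.5,63.3,-7.4,0,0,0,1],
    [-51.5,63.3,-7.4,0,0,0,1],
    [-51.5,63.3,-7.4,0,0,0,1],
    [-51.5,63.3,-7.4,0,0,0,1],
    [-51.5,63.3,-7.4,0,0,0,1],
    [-51.5,63.3,-7.4,0,0,0,1]
  ]
}}

```text
time_s: 1.4
position: [434.3, -50.3, 283.5]
orientation: [[-0.944, -0.329, 0.001], [-0.329, 0.944, 0.0], [-0.001, -0.0, -1.0]]
ft_force: [1.9, 0.1, -0.6]
opening: 87.6
grasp_force: 0.0
```

```bash
python3 -c "
from h import *
rel([500,130,300])"
```

```text
shift cm [-12.14  14.87  -1.65] rz 0.0 psi -2.806 q6 -1.57 pos [434.3 -50.3 283.5] t 1.4 open 87.62340983191378
```

Call:
{"op": "move_arm", "data": {
  "steps": [
    [-10.5,12.5,-1.5,0,0,0,1],
    [-10.5,12.5,-1.5,0,0,0,1],
    [-10.5,12.5,-1.5,0,0,0,1],
    [-10.5,12.5,-1.5,0,0,0,1],
    [-10.5,12.5,-1.5,0,0,0,1]
  ]
}}

```text
time_s: 2.02
position: [491.9, 100.0, 297.6]
orientation: [[-0.944, -0.329, -0.001], [-0.329, 0.944, -0.0], [0.001, -0.0, -1.0]]
ft_force: [1.0, -0.7, 0.9]
opening: 87.7
grasp_force: 0.0
```

```bash
python3 -c "
from h import *
s,d=shot('wrist','w1')
print(s['position'],s['q'].round(2))"
```

```text
[491.87764507 100.02716741 297.6289658 ] [ 0.59  0.03 -0.24 -0.   -1.3  -1.83]
```

View pics/w1.png

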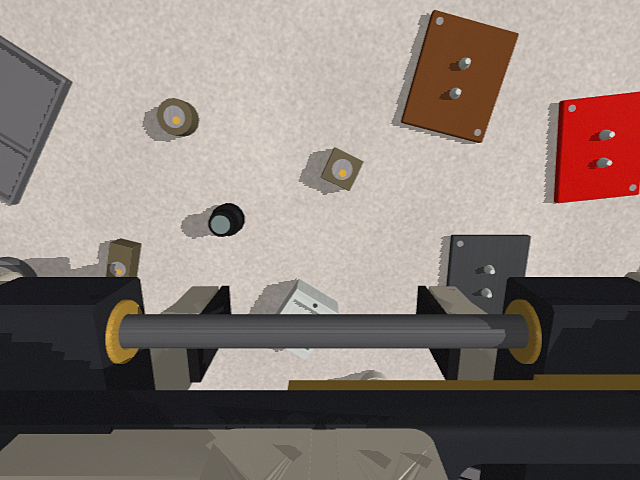

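Wrist view: round mount top (178,116), square mount (343,168), loupe top (222,222). Holder (310,300) and steel carrier (487,265) are half hidden by the gripper, so I'll move on for those.

```bash
python3 - <<'E'
from h import *
np.set_printoptions(precision=1,suppress=True)
s,d=load("w1");im=d["img"];hsv=cv2.cvtColor(im,cv2.COLOR_RGB2HSV)
for n,(u,v) in dict(round=(165,105),sq=(330,160),loupe=(222,213),plate=(470,255)).items(): print(n,im[v,u],hsv[v,u])
m=((hsv[...,1]>75)&(hsv[...,2]<150)&(hsv[...,0]<35)).astype(np.uint8)*255
cs,_=cv2.findContours(m,cv2.RETR_EXTERNAL,cv2.CHAIN_APPROX_NONE)
for c in cs:
    if cv2.contourArea(c)>150: print(cv2.boundingRect(c),cv2.contourArea(c),cv2.minAreaRect(c))
rel([690,170,300])
for n,u,z in[("round",(176,116),25),("sq",(343,168),25),("loupe",(222,222),42)]: print(n,ray(s,d,u,z)[0])
E
```

```text
round [103  92  72] [ 19  77 103]
sq [110  97  75] [ 19  81 110]
loupe [24 23 25] [135  20  25]
plate [69 71 72] [100  11  72]
(288, 374, 352, 17) 3794.0 ((463.5, 382.0), (16.0, 351.0), 90.0)
(504, 299, 38, 65) 1138.0 ((523.6218872070312, 331.09759521484375), (65.48590087890625, 35.00680160522461), 83.6598129272461)
(106, 239, 35, 38) 794.5 ((123.17693328857422, 258.5846252441406), (30.26447296142578, 38.8228645324707), 7.125016689300537)
(321, 148, 42, 42) 976.0 ((341.448974609375, 168.6094970703125), (31.89764404296875, 32.74341583251953), 25.016895294189453)
(554, 101, 10, 102) 369.5 ((558.339599609375, 151.49078369140625), (5.1179914474487305, 101.3499984741211), 3.289242744445801)
(157, 98, 42, 38) 1135.0 ((177.33016967773438, 117.09432983398438), (42.1696891784668, 34.88957977294922), 15.945395469665527)
(401, 10, 118, 133) 9932.0 ((459.2776794433594, 77.42448425292969), (89.45846557617188, 117.73967742919922), 15.751173973083496)
shift cm [-21.    0.1  -0.2] rz 0.0 psi -2.807 q6 -1.83 pos [491.8  99.6 297.8] t 2.075 open 87.47577323540591
round [442.  -92.6  25. ]
sq [434.1 104.7  25. ]
loupe [537.8  -8.6  42. ]
```

Call:
{"op": "move_arm", "data": {
  "steps": [
    [-21,-0.4,0,0,0,0,1],
    [-21,-0.4,0,0,0,0,1],
    [-21,-0.4,0,0,0,0,1],
    [-21,-0.4,0,0,0,0,1],
    [-21,-0.4,0,0,0,0,1],
    [-21,-0.4,0,0,0,0,1]
  ]
}}

```text
time_s: 2.82
position: [691.3, 164.2, 298.2]
orientation: [[-0.945, -0.328, -0.0], [-0.328, 0.945, -0.0], [0.0, -0.0, -1.0]]
ft_force: [0.0, -1.1, 0.2]
opening: 87.6
grasp_force: 0.0
```

```bash
python3 -c "
from h import *
s,d=shot('wrist','w2')
print(s['position'],s['q'].round(2))"
```

```text
[691.3497619  164.23929009 298.22408393] [ 0.51  0.39  0.22 -0.   -1.4  -1.74]
```

View pics/w2.png

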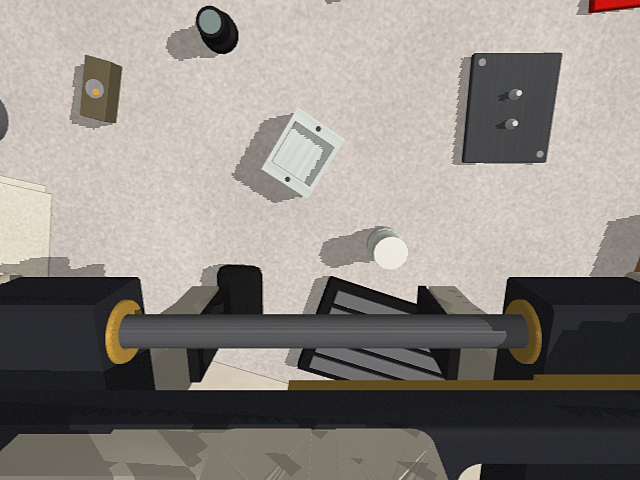

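View shows the holder (top corners ~(303,108),(345,141),(306,197),(262,167); dots at (318,128) and (287,180) on the long axis) and the full steel plate (470-560, 53-163) with stud tips at (518,93),(514,123). Both agree with the scene estimate.

```bash
python3 - <<'E'
from h import *
np.set_printoptions(precision=1,suppress=True)
s,d=load("w2");im=d["img"].astype(int);hsv=cv2.cvtColor(d["img"],cv2.COLOR_RGB2HSV)
print(im[145,272],im[185,300],im[60,400],im[150,350])
# plate: dark neutral
def big(m,x0,x1,y0,y1):
    w=np.zeros(m.shape,np.uint8);w[y0:y1,x0:x1]=m[y0:y1,x0:x1];
    c=max(cv2.findContours(w*255,cv2.RETR_EXTERNAL,cv2.CHAIN_APPROX_NONE)[0],key=cv2.contourArea);return c
m=((hsv[...,2]<95)).astype(np.uint8)
c=big(m,440,600,30,200);q=cv2.boxPoints(cv2.minAreaRect(c));e=cv2.approxPolyDP(c,6,True)[:,0]
print("plate px",e.tolist(),"\n",ray(s,d,e,10))
st=(hsv[...,2]>105).astype(np.uint8)*255
n,l,S,C=cv2.connectedComponentsWithStats(st[70:150,485:545])
for i in range(1,n):
    if S[i,4]>8: print("stud",C[i]+[485,70],S[i])
m=((im[...,1]-im[...,0]>=0)).astype(np.uint8)
m=cv2.morphologyEx(m,cv2.MORPH_OPEN,np.ones((3,3)))
c=big(m,240,365,90,215);e=cv2.approxPolyDP(c,4,True)[:,0]
print("holder",cv2.contourArea(c),e.tolist(),"\n",ray(s,d,e,38))
dk=((hsv[...,2]<60)).astype(np.uint8)*255
n,l,S,C=cv2.connectedComponentsWithStats(dk[100:205,262:345])
for i in range(1,n):
    if S[i,4]>3: print("dot",C[i]+[262,100],S[i],ray(s,d,C[i]+[262,100],38))
cv2.imwrite("pics/c2.png",cv2.resize(np.hstack([d["img"][90:210,240:360,::-1],d["img"][45:165,452:572,::-1]]),(800,400),interpolation=cv2.INTER_CUBIC))
E
```

```text
[146 137 133] [207 211 205] [214 206 198] [209 198 190]
plate px [[474, 53], [462, 161], [545, 161], [561, 53]] 
 [[468.  266.   10. ]
 [579.6 302.6  10. ]
 [547.  397.   10. ]
 [436.3 358.   10. ]]
stud [515.8  92. ] [24 19 13  7 62]
stud [511.8 122.1] [21 49 12  8 62]
holder 3857.5 [[297, 109], [262, 169], [308, 196], [343, 139]] 
 [[590.9  99.6  38. ]
 [664.6  81.8  38. ]
 [676.5 140.8  38. ]
 [604.  157.6  38. ]]
dot [316.5 128.5] [54 27  2  4  4] [[603.1 126.2  38. ]]
dot [286.7 179.2] [24 77  3  5  6] [[666.3 111.7  38. ]]
```

View pics/c2.png

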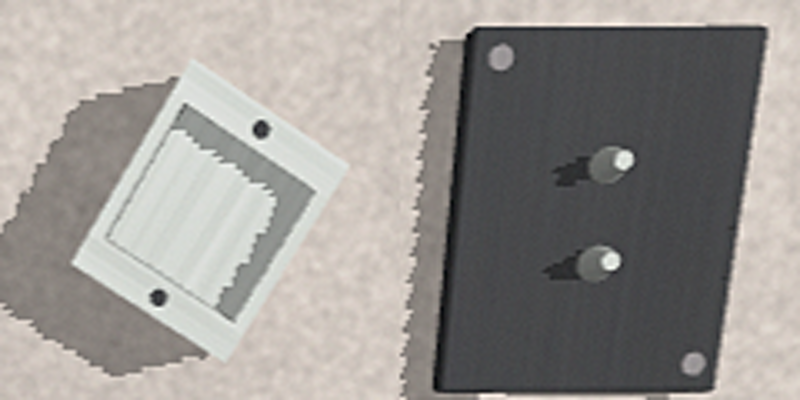

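```bash
python3 - <<'E'
from h import *
np.set_printoptions(precision=1,suppress=True)
s,d=load("w2")
t=ray(s,d,[(518.6,93),(515.3,123.3)],22);print(t,t.mean(0),np.hypot(*(t[1]-t[0])[:2]),np.arctan2(*(t[1]-t[0])[1::-1]))
rel([634,120,130],-.23+np.pi/2)
E
```

```text
[[492.8 327.1  22. ]
 [522.9 338.2  22. ]] [507.8 332.6  22. ] 32.078558211392604 0.35445080708314225
shift cm [ 6.9 -2.3 16.9] rz 0.564 psi -2.808 q6 -1.74 pos [691.2 164.4 298.7] t 2.875 open 87.99581794162815
```

Stud spacing comes out at 32.1 mm (32 given), carrier centre (508,332) and yaw 0.33. Holder is at (634,120), yaw -0.23, sides 76x61. I'll go for the holder.

Call:
{"op": "move_arm", "data": {
  "steps": [
    [6.9,-2.3,16.9,0,0,0.564,1],
    [6.9,-2.3,16.9,0,0,0.564,1],
    [6.9,-2.3,16.9,0,0,0.564,1],
    [6.9,-2.3,16.9,0,0,0.564,1],
    [6.9,-2.3,16.9,0,0,0.564,1]
  ]
}}

```text
time_s: 3.5
position: [635.1, 121.1, 131.1]
orientation: [[-0.974, 0.225, 0.003], [0.225, 0.974, 0.001], [-0.003, 0.001, -1.0]]
ft_force: [0.9, 0.2, 1.1]
opening: 87.7
grasp_force: 0.0
```

```bash
python3 - <<'E'
from h import *
rel([634,120,8],-.23+np.pi/2)
E
```

```text
shift cm [ 0.08 -0.13 12.31] rz 0.003 psi 2.914 q6 -2.29 pos [635.1 121.1 131.1] t 3.5 open 87.68713471620713
```

Call:
{"op": "move_arm", "data": {
  "steps": [
    [0,-0.1,6.1,0,0,0,1],
    [0,-0.1,10,0,0,0,1],
    [0,-0.1,12.2,0,0,0,1],
    [0,-0.1,12.2,0,0,0,1],
    [0,-0.1,12.2,0,0,0,1]
  ]
}}

```text
time_s: 4.12
position: [635.8, 120.9, 9.3]
orientation: [[-0.974, 0.226, 0.003], [0.226, 0.974, 0.001], [-0.003, 0.002, -1.0]]
ft_force: [0.1, 0.2, 0.3]
opening: 87.3
grasp_force: 0.0
```

Call:
{"op": "move_arm", "data": {
  "steps": [
    [0,0,0,0,0,0,-1],
    [0,0,0,0,0,0,-1],
    [0,0,0,0,0,0,-1],
    [0,0,0,0,0,0,-1]
  ],
  "newtons": 25
}}

```text
time_s: 4.62
position: [634.3, 120.1, 7.5]
orientation: [[-0.974, 0.227, 0.001], [0.227, 0.974, 0.0], [-0.0, 0.0, -1.0]]
ft_force: [-1.1, 0.5, 4.6]
opening: 62.1
grasp_force: 25.0
```

Call:
{"op": "move_arm", "data": {
  "steps": [
    [0,0,-4,0,0,0,-1],
    [0,0,-8,0,0,0,-1],
    [0,0,-8,0,0,0,-1],
    [0,0,-8,0,0,0,-1]
  ]
}}

```text
time_s: 5.12
position: [633.1, 119.8, 86.0]
orientation: [[-0.974, 0.228, -0.002], [0.228, 0.974, -0.0], [0.002, -0.0, -1.0]]
ft_force: [-0.1, -0.6, -3.4]
opening: 61.9
grasp_force: 25.0
```

```bash
python3 - <<'E'
from h import *
rel([507.8,332.4,75],.33+np.pi/2)
E
```

```text
shift cm [17.04 17.85  1.1 ] rz -0.56 psi 2.912 q6 -2.29 pos [633.1 119.8  86. ] t 5.125 open 61.86666270751701
```

Call:
{"op": "move_arm", "data": {
  "steps": [
    [17.0,17.8,0,0,0,-0.56,-1],
    [17.0,17.8,0,0,0,-0.56,-1],
    [17.0,17.8,0,0,0,-0.56,-1],
    [17.0,17.8,0,0,0,-0.56,-1],
    [17.0,17.8,0,0,0,-0.56,-1],
    [17.0,17.8,0,0,0,-0.56,-1],
    [17.0,17.8,0,0,0,-0.56,-1]
  ]
}}

```text
time_s: 6.0
position: [509.0, 330.6, 86.1]
orientation: [[-0.946, -0.323, -0.001], [-0.323, 0.946, -0.001], [0.002, -0.001, -1.0]]
ft_force: [0.7, -0.6, -2.5]
opening: 62.0
grasp_force: 25.0
```

```bash
python3 - <<'E'
from h import *
s,d=shot('wrist','w3')
rel([507.8,332.4,32],.33+np.pi/2)
E
```

```text
shift cm [0.08 0.21 5.44] rz -0.001 psi -2.813 q6 -2.14 pos [509.3 330.7  86.4] t 6.05 open 61.72431168660695
```

View pics/w3.png

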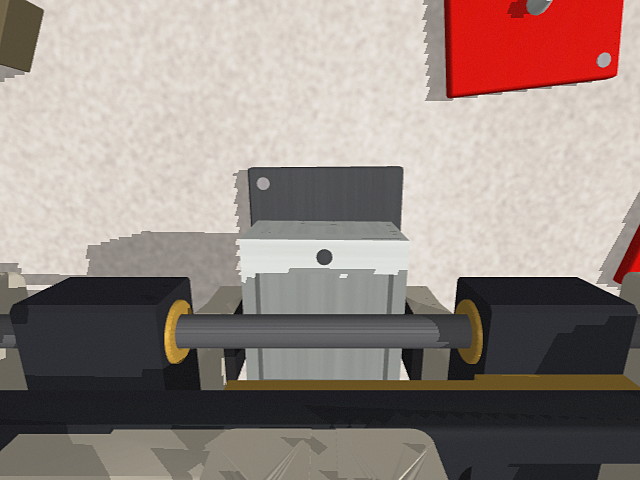

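Holder sits square in the jaws, its dot at (324,257); plate's near edge runs (249,168)-(403,167). Checking the fit from these.

```bash
python3 - <<'E'
from h import *
np.set_printoptions(precision=1,suppress=True)
s,d=load('w3')
a=np.array([np.cos(.33),np.sin(.33)]);b=np.array([-a[1],a[0]]);c=np.array([507.8,332.4])
p=ray(s,d,[(249.5,167.5),(403,166.5)],10);print(p,[((q[:2]-c)@a,(q[:2]-c)@b) for q in p],np.arctan2(*(p[1]-p[0])[1::-1])-np.pi/2)
# holder: top at TCP z-8+38
h=ray(s,d,[(324,257),(239,238),(409,239)],s["position"][2]+30.5);t=s["position"][:2]
print(h,[((q[:2]-t)@a,(q[:2]-t)@b) for q in h])
E
```

```text
[[466.5 267.   10. ]
 [434.6 359.1  10. ]] [(np.float64(-60.218965141238925), np.float64(-48.48812693439574)), (np.float64(-60.650628499051024), np.float64(48.964245670314334))] 0.3344294512610322
[[478.3 320.9 116.6]
 [481.5 289.3 116.6]
 [461.8 348.1 116.6]] [(np.float64(-32.20887421847131), np.float64(0.7756095166072544)), (np.float64(-39.46141187218012), np.float64(-30.20098457450807)), (np.float64(-38.98682024532004), np.float64(31.77100347948517))]
```

Call:
{"op": "move_arm", "data": {
  "steps": [
    [0.08,0.17,2.6,0,0,0,-1],
    [0.08,0.17,5.2,0,0,0,-1],
    [0.08,0.17,5.2,0,0,0,-1],
    [0.08,0.17,5.2,0,0,0,-1],
    [0.08,0.17,5.2,0,0,0,-1]
  ]
}}

```text
time_s: 6.68
position: [508.4, 333.7, 36.3]
orientation: [[-0.946, -0.325, 0.001], [-0.325, 0.946, 0.001], [-0.002, 0.001, -1.0]]
ft_force: [0.0, 0.0, -3.0]
opening: 62.0
grasp_force: 25.0
```

```bash
python3 - <<'E'
from h import *
rel([507.7,332.1,18],.33+np.pi/2);print(sense()["ft_force"])
E
```

```text
shift cm [ 0.12 -0.13  1.83] rz 0.001 psi -2.811 q6 -2.14 pos [508.4 333.7  36.3] t 6.675 open 61.998687676941984
[ 0.04890042  0.00598493 -3.01870072]
```

Call:
{"op": "move_arm", "data": {
  "steps": [
    [0.1,-0.1,0.3,0,0,0,-1],
    [0.1,-0.1,0.3,0,0,0,-1],
    [0.1,-0.1,0.3,0,0,0,-1]
  ]
}}

```text
time_s: 7.05
position: [507.0, 332.1, 32.2]
orientation: [[-0.946, -0.325, 0.0], [-0.325, 0.946, 0.0], [-0.0, 0.0, -1.0]]
ft_force: [0.2, 0.7, -3.0]
opening: 61.5
grasp_force: 25.0
```

Call:
{"op": "move_arm", "data": {
  "steps": [
    [0,0,0.4,0,0,0,-1],
    [0,0,0.7,0,0,0,-1],
    [0,0,1.0,0,0,0,-1],
    [0,0,1.0,0,0,0,-1]
  ]
}}

```text
time_s: 7.55
position: [506.9, 331.9, 21.6]
orientation: [[-0.946, -0.325, -0.0], [-0.325, 0.946, -0.001], [0.001, -0.0, -1.0]]
ft_force: [0.1, -0.7, -3.4]
opening: 62.0
grasp_force: 25.0
```

Call:
{"op": "move_arm", "data": {
  "steps": [
    [0,0,0.2,0,0,0,-1],
    [0,0,0.4,0,0,0,-1],
    [0,0,0.5,0,0,0,-1],
    [0,0,0.5,0,0,0,-1]
  ]
}}

```text
time_s: 8.05
position: [507.0, 332.1, 17.5]
orientation: [[-0.946, -0.325, 0.0], [-0.325, 0.946, 0.0], [-0.0, 0.0, -1.0]]
ft_force: [-2.6, -1.4, 3.7]
opening: 61.8
grasp_force: 25.0
```

Call:
{"op": "move_arm", "data": {
  "steps": [
    [0,0,0.15,0,0,0,-1],
    [0,0,0.15,0,0,0,-1],
    [0,0,0.1,0,0,0,1],
    [0,0,0.0,0,0,0,1],
    [0,0,0.0,0,0,0,1]
  ]
}}

```text
time_s: 8.68
position: [507.2, 332.2, 17.0]
orientation: [[-0.946, -0.325, 0.0], [-0.325, 0.946, 0.0], [-0.0, 0.0, -1.0]]
ft_force: [0.6, -0.5, -0.6]
opening: 84.9
grasp_force: 0.0
```

Call:
{"op": "move_arm", "data": {
  "steps": [
    [0,0,-3,0,0,0,1],
    [0,0,-8,0,0,0,1],
    [0,0,-12,0,0,0,1],
    [0,0,-12,0,0,0,1],
    [-12,0,-18,0,0,0,1],
    [-12,0,-18,0,0,0,1],
    [-12,0,-18,0,0,0,1],
    [-12,0,-18,0,0,0,1]
  ]
}}

```text
time_s: 9.68
position: [620.2, 370.6, 195.0]
orientation: [[-0.946, -0.324, -0.002], [-0.324, 0.946, -0.001], [0.002, -0.001, -1.0]]
ft_force: [-0.4, -0.2, -1.1]
opening: 87.9
grasp_force: 0.0
```

```bash
python3 - <<'E'
from h import *
s,d=shot('wrist','w4');print(s["position"])
E
```

```text
[620.23690592 370.62390763 194.95757343]
```

View pics/w4.png

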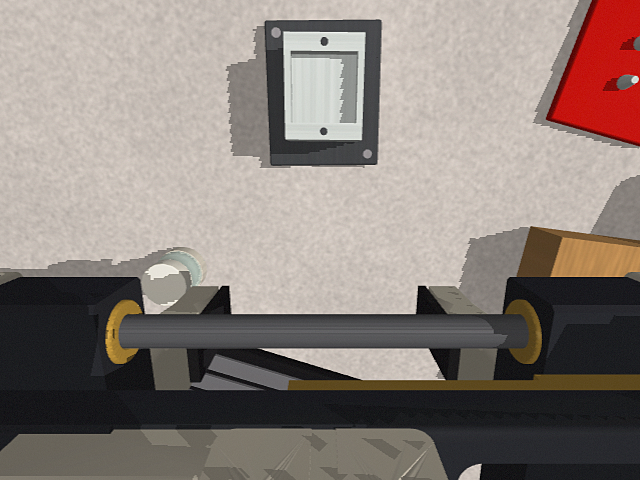

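Holder sits centred on the plate; dots at (324,41),(324,131). On to the round mount, with a look from close by.

```bash
python3 - <<'E'
from h import *
np.set_printoptions(precision=1,suppress=True)
s,d=load('w4');t=ray(s,d,[(324,41),(324,131)],48);print(t,t.mean(0),np.hypot(*(t[1]-t[0])[:2]))
rel([540,-60,200])
E
```

```text
[[475.9 322.3  48. ]
 [537.5 343.3  48. ]] [506.7 332.8  48. ] 65.14851164846517
shift cm [ 21.5 -38.1  -0.5] rz 0.0 psi -2.811 q6 -2.05 pos [619.5 370.4 195. ] t 9.725 open 87.43274235458559
```

Call:
{"op": "move_arm", "data": {
  "steps": [
    [21.5,-38.1,-0.5,0,0,0,1],
    [21.5,-38.1,-0.5,0,0,0,1],
    [21.5,-38.1,-0.5,0,0,0,1],
    [21.5,-38.1,-0.5,0,0,0,1],
    [21.5,-38.1,-0.5,0,0,0,1],
    [21.5,-38.1,-0.5,0,0,0,1],
    [21.5,-38.1,-0.5,0,0,0,1],
    [21.5,-38.1,-0.5,0,0,0,1],
    [21.5,-38.1,-0.5,0,0,0,1]
  ]
}}

```text
time_s: 10.85
position: [539.9, -59.1, 201.7]
orientation: [[-0.946, -0.324, -0.0], [-0.324, 0.946, 0.0], [0.0, 0.0, -1.0]]
ft_force: [0.2, 0.9, 0.1]
opening: 87.8
grasp_force: 0.0
```

```bash
python3 - <<'E'
from h import *
s,d=shot('wrist','w5');print(s["position"])
E
```

```text
[539.85022247 -59.13577918 201.68653862]
```

View pics/w5.png

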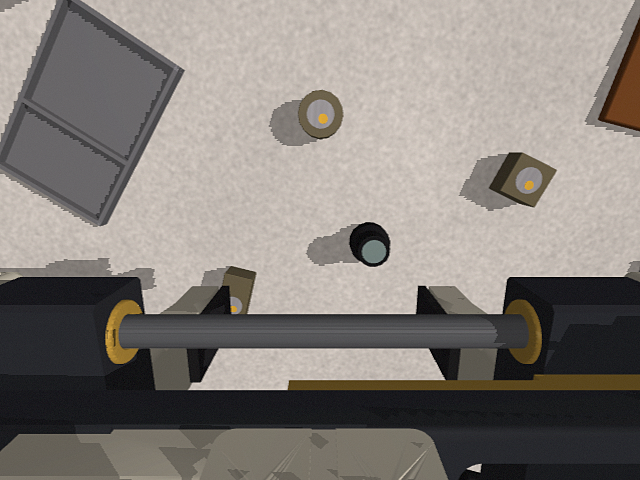

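Round mount top is at (321,113), loupe top (373,251), square mount top (529,182), and most of the tray is in view with its divider from (25,103) to (127,160); the larger compartment is the upper one.

```bash
python3 - <<'E'
from h import *
np.set_printoptions(precision=1,suppress=True)
s,d=load('w5');im=d["img"];hsv=cv2.cvtColor(im,cv2.COLOR_RGB2HSV)
res=((hsv[...,1]>75)&(hsv[...,2]<160)&(hsv[...,0]<35)).astype(np.uint8)
blk=(hsv[...,2]<60).astype(np.uint8)
def cnt(m,x0,x1,y0,y1):
    w=np.zeros(m.shape,np.uint8);w[y0:y1,x0:x1]=m[y0:y1,x0:x1]
    return max(cv2.findContours(w*255,cv2.RETR_EXTERNAL,cv2.CHAIN_APPROX_NONE)[0],key=cv2.contourArea)
c=cnt(res,285,360,75,150);e=cv2.fitEllipse(c);print("round",e,ray(s,d,e[0],20))
top=((hsv[...,1]>75)&(hsv[...,2]>85)&(hsv[...,2]<160)&(hsv[...,0]<35)).astype(np.uint8)
c=cnt(top,480,570,140,220);print("sqpx",im[170,505],im[160,540]);a=cv2.approxPolyDP(c,4,True)[:,0];P=ray(s,d,a,25);print(a.tolist(),P,P.mean(0))
g=((hsv[...,2]>70)&(abs(hsv[...,0].astype(int)-85)<25)&(hsv[...,1]>15)).astype(np.uint8)
c=cnt(g,350,395,225,275);e=cv2.fitEllipse(c);print("loupe lens",e,ray(s,d,e[0],42))
t=(hsv[...,2]<115)&(hsv[...,1]<40)
c=cnt(t.astype(np.uint8),0,200,0,240);a=cv2.approxPolyDP(c,5,True)[:,0];print("tray",a.tolist(),ray(s,d,a,12))
E
```

```text
round ((320.065673828125, 113.8685073852539), (42.593936920166016, 47.25178909301758), 178.3770294189453) [[443.  -94.8  20. ]]
sqpx [48 42 31] [200 191 184]
[[523, 153], [501, 190], [534, 205], [555, 169]] [[415.9  88.5  25. ]
 [452.1  84.4  25. ]
 [454.7 119.6  25. ]
 [419.1 122.4  25. ]] [435.5 103.7  25. ]
loupe lens ((373.50494384765625, 251.19740295410156), (22.275861740112305, 23.610315322875977), 71.39788818359375) [[541.1  -9.7  42. ]]
tray [[58, 0], [1, 139], [0, 168], [102, 225], [184, 70], [174, 70], [175, 64], [81, 1]] [[ 428.  -333.4   12. ]
 [ 558.1 -367.2   12. ]
 [ 585.1 -365.3   12. ]
 [ 608.6 -264.8   12. ]
 [ 446.5 -220.4   12. ]
 [ 449.4 -228.8   12. ]
 [ 444.3 -229.    12. ]
 [ 422.5 -315.    12. ]]
```

```bash
python3 - <<'E'
from h import *
rel([443,-95,70])
E
```

```text
shift cm [10.38 -0.29 13.17] rz 0.0 psi -2.81 q6 -1.49 pos [540.3 -58.5 201.7] t 10.9 open 87.8586747533931
```

Call:
{"op": "move_arm", "data": {
  "steps": [
    [10.4,-0.3,13,0,0,0,1],
    [10.4,-0.3,13,0,0,0,1],
    [10.4,-0.3,13,0,0,0,1],
    [10.4,-0.3,13,0,0,0,1],
    [10.4,-0.3,13,0,0,0,1]
  ]
}}

```text
time_s: 11.52
position: [444.7, -94.7, 72.5]
orientation: [[-0.945, -0.327, 0.001], [-0.327, 0.945, -0.0], [-0.001, -0.0, -1.0]]
ft_force: [0.6, -0.2, 0.7]
opening: 88.0
grasp_force: 0.0
```

```bash
python3 - <<'E'
from h import *
rel([443,-95,12])
E
```

```text
shift cm [0.17 0.03 6.05] rz 0.0 psi -2.809 q6 -1.46 pos [444.7 -94.7  72.5] t 11.525 open 88.02352091802312
```

Call:
{"op": "move_arm", "data": {
  "steps": [
    [0.1,0,4,0,0,0,1],
    [0.1,0,6,0,0,0,1],
    [0.1,0,6,0,0,0,1],
    [0.1,0,6,0,0,0,1]
  ]
}}

```text
time_s: 12.02
position: [444.0, -95.6, 13.0]
orientation: [[-0.945, -0.326, 0.002], [-0.326, 0.945, 0.0], [-0.002, -0.0, -1.0]]
ft_force: [-0.3, -0.5, 0.7]
opening: 87.6
grasp_force: 0.0
```

Call:
{"op": "move_arm", "data": {
  "steps": [
    [0,0,0,0,0,0,-1],
    [0,0,0,0,0,0,-1],
    [0,0,0,0,0,0,-1],
    [0,0,0,0,0,0,-1],
    [0,0,0,0,0,0,-1]
  ],
  "newtons": 12
}}

```text
time_s: 12.65
position: [442.6, -96.1, 12.0]
orientation: [[-0.946, -0.325, 0.0], [-0.325, 0.946, 0.0], [-0.0, -0.0, -1.0]]
ft_force: [0.3, -0.6, 0.8]
opening: 43.2
grasp_force: 0.0
```

Call:
{"op": "move_arm", "data": {
  "steps": [
    [0,0,0,0,0,0,-1],
    [0,0,0,0,0,0,-1]
  ]
}}

```text
time_s: 12.9
position: [442.5, -96.1, 12.0]
orientation: [[-0.946, -0.325, -0.0], [-0.325, 0.946, -0.0], [0.0, -0.0, -1.0]]
ft_force: [-0.4, -0.6, 0.8]
opening: 39.7
grasp_force: 12.0
```

Call:
{"op": "move_arm", "data": {
  "steps": [
    [0,0,-4,0,0,0,-1],
    [0,0,-10,0,0,0,-1],
    [0,0,-10,0,0,0,-1],
    [0,0,-10,0,0,0,-1]
  ]
}}

```text
time_s: 13.4
position: [442.3, -96.0, 112.0]
orientation: [[-0.946, -0.325, 0.001], [-0.325, 0.946, 0.0], [-0.001, 0.0, -1.0]]
ft_force: [-0.6, 0.1, -0.2]
opening: 39.6
grasp_force: 12.0
```

```bash
python3 - <<'E'
from h import *
rel([506.9,332.5,110],.33+np.pi/2);print(sense()["q"].round(2))
E
```

```text
shift cm [-20.02  38.43   0.2 ] rz 0.001 psi -2.811 q6 -1.46 pos [442.3 -96.  112. ] t 13.4 open 39.57272811082514
[ 0.22  0.1  -0.62 -0.   -0.85 -1.46]
```

Call:
{"op": "move_arm", "data": {
  "steps": [
    [-20,38.4,0.2,0,0,0,-1],
    [-20,38.4,0.2,0,0,0,-1],
    [-20,38.4,0.2,0,0,0,-1],
    [-20,38.4,0.2,0,0,0,-1],
    [-20,38.4,0.2,0,0,0,-1],
    [-20,38.4,0.2,0,0,0,-1],
    [-20,38.4,0.2,0,0,0,-1],
    [-20,38.4,0.2,0,0,0,-1],
    [-20,38.4,0.2,0,0,0,-1],
    [-20,38.4,0.2,0,0,0,-1]
  ]
}}

```text
time_s: 14.65
position: [506.6, 330.7, 109.2]
orientation: [[-0.946, -0.324, -0.001], [-0.324, 0.946, -0.001], [0.002, -0.001, -1.0]]
ft_force: [0.2, -0.2, -0.6]
opening: 39.7
grasp_force: 12.0
```

```bash
python3 - <<'E'
from h import *
rel([506.9,332.5,51],.33+np.pi/2)
E
```

```text
shift cm [-0.09  0.16  5.82] rz -0.0 psi -2.812 q6 -2.14 pos [506.6 330.7 109.2] t 14.65 open 39.709392542531745
```

Call:
{"op": "move_arm", "data": {
  "steps": [
    [0,0.1,3,0,0,0,-1],
    [0,0.1,5,0,0,0,-1],
    [0,0.1,5.8,0,0,0,-1],
    [0,0.1,5.8,0,0,0,-1],
    [0,0.1,5.8,0,0,0,-1]
  ]
}}

```text
time_s: 15.28
position: [507.2, 333.2, 53.0]
orientation: [[-0.946, -0.325, 0.001], [-0.325, 0.946, 0.001], [-0.001, 0.001, -1.0]]
ft_force: [0.1, -0.3, -0.9]
opening: 40.0
grasp_force: 12.0
```

Call:
{"op": "move_arm", "data": {
  "steps": [
    [0,0,0.2,0,0,0,-1],
    [0,0,0.2,0,0,0,-1],
    [0,0,0.2,0,0,0,-1]
  ]
}}

```text
time_s: 15.65
position: [506.7, 333.1, 50.2]
orientation: [[-0.946, -0.325, 0.0], [-0.325, 0.946, 0.0], [-0.0, 0.0, -1.0]]
ft_force: [0.8, -0.6, -0.8]
opening: 39.6
grasp_force: 12.0
```

Call:
{"op": "move_arm", "data": {
  "steps": [
    [0,0,0,0,0,0,0.3],
    [0,0,0,0,0,0,1],
    [0,0,0,0,0,0,1],
    [0,0,-5,0,0,0,1],
    [0,0,-10,0,0,0,1],
    [-10,0,-14,0,0,0,1],
    [-10,0,-14,0,0,0,1],
    [-10,0,-14,0,0,0,1]
  ]
}}

```text
time_s: 16.65
position: [603.9, 366.3, 190.6]
orientation: [[-0.946, -0.324, 0.002], [-0.324, 0.946, 0.001], [-0.002, 0.0, -1.0]]
ft_force: [-0.6, -1.1, -0.3]
opening: 87.6
grasp_force: 0.0
```

```bash
python3 - <<'E'
from h import *
s,d=shot('wrist','w6');print(s["position"]);rel([541,-10,130],None)
E
```

```text
[603.89539408 366.25506123 190.55240538]
shift cm [ 17.94 -33.55   5.95] rz 0.0 psi -2.812 q6 -2.06 pos [602.2 365.5 189.5] t 16.7 open 87.3056932451262
```

View pics/w6.png

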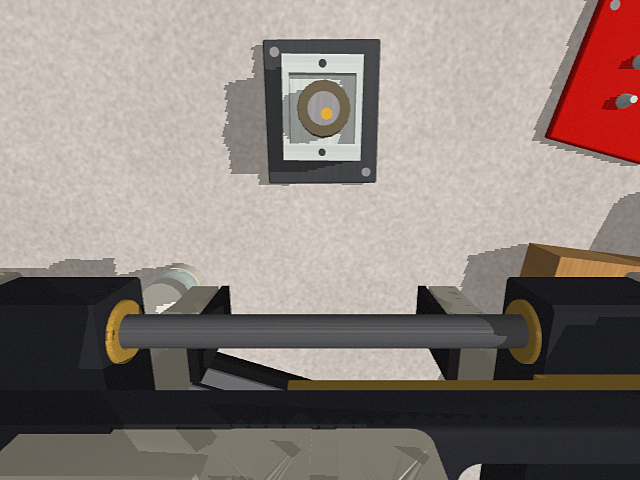

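Round mount is flat in the well, centre (323,108). Square mount next.

```bash
python3 - <<'E'
from h import *
rel([435.5,103.7,80],-.09+np.pi/2)
E
```

```text
shift cm [ 24.25 -19.38  10.95] rz 0.42 psi -2.812 q6 -2.06 pos [602.2 365.5 189.5] t 16.7 open 87.3056932451262
```

Call:
{"op": "move_arm", "data": {
  "steps": [
    [24.2,-19.4,6,0,0,0.42,1],
    [24.2,-19.4,6,0,0,0.42,1],
    [24.2,-19.4,6,0,0,0.42,1],
    [24.2,-19.4,6,0,0,0.42,1],
    [24.2,-19.4,10.9,0,0,0.42,1],
    [24.2,-19.4,10.9,0,0,0.42,1],
    [24.2,-19.4,10.9,0,0,0.42,1],
    [24.2,-19.4,10.9,0,0,0.42,1]
  ]
}}

```text
time_s: 17.7
position: [436.0, 104.1, 81.7]
orientation: [[-0.996, 0.089, 0.001], [0.089, 0.996, 0.001], [-0.001, 0.001, -1.0]]
ft_force: [0.6, -0.6, 0.4]
opening: 87.8
grasp_force: 0.0
```

```bash
python3 - <<'E'
from h import *
rel([435.5,103.7,10],-.09+np.pi/2)
E
```

```text
shift cm [ 0.04 -0.04  7.17] rz 0.001 psi 3.053 q6 -2.34 pos [436.  104.1  81.7] t 17.7 open 87.78016092414119
```

Call:
{"op": "move_arm", "data": {
  "steps": [
    [0,0,4,0,0,0,1],
    [0,0,6.9,0,0,0,1],
    [0,0,6.9,0,0,0,1],
    [0,0,6.9,0,0,0,1],
    [0,0,6.9,0,0,0,-1],
    [0,0,6.9,0,0,0,-1],
    [0,0,6.9,0,0,0,-1],
    [0,0,6.9,0,0,0,-1],
    [0,0,6.9,0,0,0,-1],
    [0,0,6.9,0,0,0,-1]
  ]
}}

```text
time_s: 18.95
position: [435.4, 103.3, 12.0]
orientation: [[-0.996, 0.089, -0.0], [0.089, 0.996, -0.0], [0.0, -0.0, -1.0]]
ft_force: [0.3, -1.1, 0.6]
opening: 37.7
grasp_force: 12.0
```

Call:
{"op": "move_arm", "data": {
  "steps": [
    [0,0,0,0,0,0,-1],
    [0,0,0,0,0,0,-1]
  ]
}}

```text
time_s: 19.2
position: [435.4, 103.4, 12.0]
orientation: [[-0.996, 0.089, -0.0], [0.089, 0.996, -0.0], [0.0, -0.0, -1.0]]
ft_force: [0.6, -1.3, 0.6]
opening: 37.9
grasp_force: 12.0
```

Call:
{"op": "move_arm", "data": {
  "steps": [
    [0,0,-4,0,0,0,-1],
    [0,0,-10,0,0,0,-1],
    [0,0,-10,0,0,0,-1],
    [0,0,-10,0,0,0,-1]
  ]
}}

```text
time_s: 19.7
position: [435.1, 103.4, 112.0]
orientation: [[-0.996, 0.089, 0.0], [0.089, 0.996, 0.001], [-0.0, 0.001, -1.0]]
ft_force: [-0.4, -0.4, -0.8]
opening: 38.1
grasp_force: 12.0
```

```bash
python3 - <<'E'
from h import *
rel([600,-150,190],-.267+np.pi/2)
E
```

```text
shift cm [-18.69 -23.76  -7.8 ] rz 0.177 psi 3.052 q6 -2.34 pos [435.1 103.4 112. ] t 19.7 open 38.12056090525993
```

```bash
python3 - <<'E'
from h import *
rel([620,-325,190],-.267+np.pi/2)
E
```

```text
shift cm [-22.24 -41.01  -7.8 ] rz 0.177 psi 3.052 q6 -2.34 pos [435.1 103.4 112. ] t 19.7 open 38.12056090525993
```

Call:
{"op": "move_arm", "data": {
  "steps": [
    [-22.2,-41,-7.8,0,0,0.177,-1],
    [-22.2,-41,-7.8,0,0,0.177,-1],
    [-22.2,-41,-7.8,0,0,0.177,-1],
    [-22.2,-41,-7.8,0,0,0.177,-1],
    [-22.2,-41,-7.8,0,0,0.177,-1],
    [-22.2,-41,-7.8,0,0,0.177,-1],
    [-22.2,-41,-7.8,0,0,0.177,-1],
    [-22.2,-41,-7.8,0,0,0.177,-1],
    [-22.2,-41,-7.8,0,0,0.177,-1],
    [-22.2,-41,-7.8,0,0,0.177,-1]
  ]
}}

```text
time_s: 20.95
position: [619.0, -324.2, 187.7]
orientation: [[-0.965, 0.264, -0.003], [0.264, 0.965, 0.001], [0.004, 0.0, -1.0]]
ft_force: [0.1, 0.7, -0.7]
opening: 38.4
grasp_force: 12.0
```

```bash
python3 - <<'E'
from h import *
s,d=shot('wrist','w7');print(s["position"],s["opening"])
E
```

```text
[ 618.98545056 -324.21808007  187.69704138] 38.37094290817214
```

View pics/w7.png

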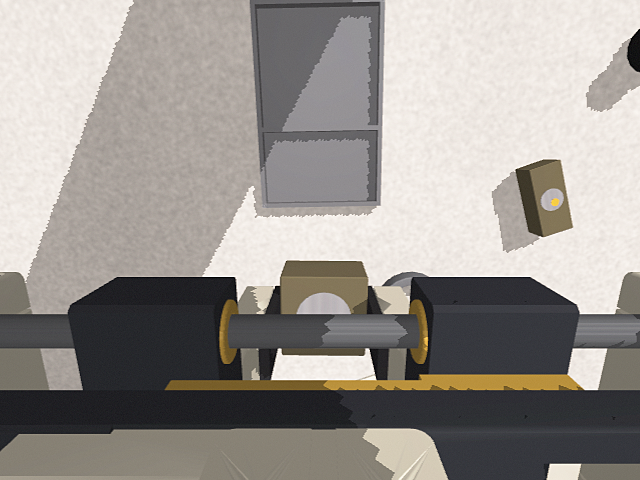

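Square mount held; tray in view: far end (262,207)-(380,205), divider (261,130)-(381,126), near end (251,2)-(385,0). The larger compartment is the one nearer the base.

```bash
python3 - <<'E'
from h import *
np.set_printoptions(precision=1,suppress=True)
s,d=load('w7');P=ray(s,d,[(262,206.5),(380,205),(261,130),(381,126),(251,2),(385,0)],12)[:,:2];print(P)
m=P.reshape(3,2,2).mean(1);print(m,np.linalg.norm(m[0]-m[2]),np.linalg.norm(m[0]-m[1]))
u=(m[0]-m[2])/np.linalg.norm(m[0]-m[2]);c=(m[0]+m[2])/2;print(c,np.arctan2(u[1],u[0]))
S=m[0]-u*35.5;L=m[0]-u*118.5;print("small",S,"large",L)
rel([*S,90],np.arctan2(u[1],u[0])+np.pi/2)
E
```

```text
[[ 582.4 -373. ]
 [ 610.1 -266.9]
 [ 517.7 -353.1]
 [ 542.5 -250.3]
 [ 421.4 -330.6]
 [ 448.8 -225.3]]
[[ 596.3 -319.9]
 [ 530.1 -301.7]
 [ 435.1 -277.9]] 166.597318147503 68.63698981231094
[ 515.7 -298.9] -0.25494210632766084
small [ 561.9 -311. ] large [ 481.6 -290. ]
shift cm [ 5.9 -0.3  9.8] rz -0.011 psi 2.876 q6 -1.63 pos [ 619.2 -323.8  188.4] t 21.0 open 37.78199335249343
```

Call:
{"op": "move_arm", "data": {
  "steps": [
    [5.9,-0.3,6,0,0,0,-1],
    [5.9,-0.3,12,0,0,0,-1],
    [5.9,-0.3,12,0,0,0,-1],
    [5.9,-0.3,12,0,0,0,-1],
    [5.9,-0.3,12,0,0,0,-1]
  ]
}}

```text
time_s: 21.62
position: [564.6, -312.5, 72.4]
orientation: [[-0.965, 0.262, 0.003], [0.262, 0.965, -0.001], [-0.004, -0.0, -1.0]]
ft_force: [-0.2, -1.1, -0.0]
opening: 38.1
grasp_force: 12.0
```

```bash
python3 - <<'E'
from h import *
rel([562,-310.5,16])
E
```

```text
shift cm [0.3  0.13 5.64] rz 0.0 psi 2.876 q6 -1.63 pos [ 564.6 -312.5   72.4] t 21.625 open 38.12521039324765
```

Call:
{"op": "move_arm", "data": {
  "steps": [
    [0.1,0.1,3,0,0,0,-1],
    [0.1,0.1,5,0,0,0,-1],
    [0.1,0.1,5,0,0,0,-1],
    [0.1,0.1,5,0,0,0,-1],
    [0.1,0.1,5,0,0,0,-1]
  ]
}}

```text
time_s: 22.25
position: [562.7, -311.2, 21.6]
orientation: [[-0.965, 0.263, 0.002], [0.263, 0.965, -0.001], [-0.002, -0.0, -1.0]]
ft_force: [-0.6, 0.1, -1.2]
opening: 38.2
grasp_force: 12.0
```

Call:
{"op": "move_arm", "data": {
  "steps": [
    [0,0,0.5,0,0,0,-1],
    [0,0,0.5,0,0,0,-1],
    [0,0,0.5,0,0,0,-1],
    [0,0,0.5,0,0,0,-1]
  ]
}}

```text
time_s: 22.75
position: [561.7, -310.9, 15.1]
orientation: [[-0.965, 0.263, 0.0], [0.263, 0.965, -0.0], [-0.0, -0.0, -1.0]]
ft_force: [0.1, 0.4, 0.3]
opening: 38.2
grasp_force: 12.0
```

Call:
{"op": "move_arm", "data": {
  "steps": [
    [0,0,0,0,0,0,0.3],
    [0,0,0,0,0,0,1],
    [0,0,0,0,0,0,1],
    [0,0,-5,0,0,0,1],
    [0,0,-10,0,0,0,1],
    [0,0,-12,0,0,0,1],
    [0,0,-12,0,0,0,1]
  ]
}}

```text
time_s: 23.62
position: [562.6, -311.2, 137.2]
orientation: [[-0.965, 0.263, 0.004], [0.263, 0.965, -0.001], [-0.004, 0.0, -1.0]]
ft_force: [-0.2, -0.3, -0.4]
opening: 87.0
grasp_force: 0.0
```

```bash
python3 - <<'E'
from h import *
rel([541,-10,90])
E
```

```text
shift cm [10.01 28.49  4.72] rz 0.0 psi 2.876 q6 -1.63 pos [ 562.6 -311.2  137.2] t 23.625 open 86.99244028338785
```

Call:
{"op": "move_arm", "data": {
  "steps": [
    [10,28.5,4.5,0,0,0,1],
    [10,28.5,4.5,0,0,0,1],
    [10,28.5,4.5,0,0,0,1],
    [10,28.5,4.5,0,0,0,1],
    [10,28.5,4.5,0,0,0,1],
    [10,28.5,4.5,0,0,0,1],
    [10,28.5,4.5,0,0,0,1],
    [10,28.5,4.5,0,0,0,1]
  ]
}}

```text
time_s: 24.62
position: [539.9, -10.6, 89.6]
orientation: [[-0.964, 0.264, -0.001], [0.264, 0.964, -0.0], [0.001, -0.0, -1.0]]
ft_force: [0.3, 0.0, 0.4]
opening: 87.5
grasp_force: 0.0
```

```bash
python3 - <<'E'
from h import *
rel([541,-10,22])
E
```

```text
shift cm [-0.09  0.09  6.76] rz 0.0 psi 2.874 q6 -2.18 pos [539.9 -10.6  89.6] t 24.625 open 87.45692740310498
```

Call:
{"op": "move_arm", "data": {
  "steps": [
    [-0.1,0.1,4,0,0,0,1],
    [-0.1,0.1,6.7,0,0,0,1],
    [-0.1,0.1,6.7,0,0,0,1],
    [-0.1,0.1,6.7,0,0,0,1],
    [-0.1,0.1,6.7,0,0,0,1]
  ]
}}

```text
time_s: 25.25
position: [542.2, -9.0, 24.3]
orientation: [[-0.965, 0.263, 0.002], [0.263, 0.965, 0.001], [-0.002, 0.001, -1.0]]
ft_force: [0.0, 0.7, -0.0]
opening: 87.9
grasp_force: 0.0
```

Call:
{"op": "move_arm", "data": {
  "steps": [
    [0,0,0,0,0,0,-1],
    [0,0,0,0,0,0,-1],
    [0,0,0,0,0,0,-1],
    [0,0,0,0,0,0,-1],
    [0,0,0,0,0,0,-1],
    [0,0,0,0,0,0,-1],
    [0,0,0,0,0,0,-1],
    [0,0,0,0,0,0,-1]
  ]
}}

```text
time_s: 26.25
position: [541.2, -8.9, 23.0]
orientation: [[-0.965, 0.263, -0.0], [0.263, 0.965, -0.0], [0.0, -0.0, -1.0]]
ft_force: [-0.1, 0.2, -1.2]
opening: 29.1
grasp_force: 12.0
```

Call:
{"op": "move_arm", "data": {
  "steps": [
    [0,0,-4,0,0,0,-1],
    [0,0,-10,0,0,0,-1],
    [0,0,-10,0,0,0,-1],
    [0,0,-10,0,0,0,-1]
  ]
}}

```text
time_s: 26.75
position: [541.0, -8.9, 123.1]
orientation: [[-0.965, 0.263, 0.0], [0.263, 0.965, 0.001], [-0.0, 0.001, -1.0]]
ft_force: [0.1, 0.1, -1.0]
opening: 28.8
grasp_force: 12.0
```

```bash
python3 - <<'E'
from h import *
rel([481.5,-289,120])
E
```

```text
shift cm [ -1.64 -28.59   0.31] rz 0.0 psi 2.875 q6 -2.18 pos [541.   -8.9 123.1] t 26.75 open 28.76020716821744
```

Call:
{"op": "move_arm", "data": {
  "steps": [
    [-1.6,-28.6,0.3,0,0,0,-1],
    [-1.6,-28.6,0.3,0,0,0,-1],
    [-1.6,-28.6,0.3,0,0,0,-1],
    [-1.6,-28.6,0.3,0,0,0,-1],
    [-1.6,-28.6,0.3,0,0,0,-1],
    [-1.6,-28.6,0.3,0,0,0,-1],
    [-1.6,-28.6,0.3,0,0,0,-1],
    [-1.6,-28.6,0.3,0,0,0,-1]
  ]
}}

```text
time_s: 27.75
position: [481.5, -288.1, 119.5]
orientation: [[-0.965, 0.262, -0.001], [0.262, 0.965, 0.0], [0.001, 0.0, -1.0]]
ft_force: [0.0, 0.7, -1.5]
opening: 29.0
grasp_force: 12.0
```

```bash
python3 - <<'E'
from h import *
rel([481.5,-289,26])
E
```

```text
shift cm [-0.02 -0.08  9.35] rz 0.0 psi 2.877 q6 -1.65 pos [ 481.5 -288.1  119.5] t 27.75 open 28.980077557613562
```

Call:
{"op": "move_arm", "data": {
  "steps": [
    [0,0,5,0,0,0,-1],
    [0,0,8,0,0,0,-1],
    [0,0,9,0,0,0,-1],
    [0,0,9,0,0,0,-1],
    [0,0,9,0,0,0,-1],
    [0,0,9,0,0,0,-1]
  ]
}}

```text
time_s: 28.5
position: [482.3, -289.2, 31.2]
orientation: [[-0.965, 0.263, 0.002], [0.263, 0.965, -0.001], [-0.002, 0.0, -1.0]]
ft_force: [0.5, -0.4, -0.6]
opening: 29.0
grasp_force: 12.0
```

Call:
{"op": "move_arm", "data": {
  "steps": [
    [0,0,0.3,0,0,0,-1],
    [0,0,0.4,0,0,0,-1],
    [0,0,0.4,0,0,0,-1],
    [0,0,0.4,0,0,0,-1]
  ]
}}

```text
time_s: 29.0
position: [481.4, -289.1, 26.0]
orientation: [[-0.965, 0.263, -0.0], [0.263, 0.965, 0.0], [0.0, -0.0, -1.0]]
ft_force: [-0.7, 0.1, -0.8]
opening: 28.8
grasp_force: 12.0
```

Call:
{"op": "move_arm", "data": {
  "steps": [
    [0,0,0,0,0,0,-0.2],
    [0,0,0,0,0,0,1],
    [0,0,0,0,0,0,1],
    [0,0,0,0,0,0,1],
    [0,0,-5,0,0,0,1],
    [0,0,-11,0,0,0,1],
    [-16,0,-17,0,0,0,1],
    [-16,0,-17,0,0,0,1],
    [-16,0,-17,0,0,0,1],
    [-16,0,-17,0,0,0,1]
  ]
}}

```text
time_s: 30.25
position: [638.5, -331.8, 196.0]
orientation: [[-0.965, 0.263, 0.001], [0.263, 0.965, -0.001], [-0.001, -0.0, -1.0]]
ft_force: [0.4, 0.3, -0.8]
opening: 87.4
grasp_force: 0.0
```

```bash
python3 - <<'E'
from h import *
s,d=shot('wrist','w8');a,b=shot('scene','s8');a0=load("scene0")[1]["img"]
print(s["position"],s["time_s"])
cv2.imwrite("pics/f8.png",np.hstack([cv2.resize(d["img"][:300,150:550,::-1],(400,300)),cv2.resize(b["img"][150:390,100:420,::-1],(400,300))]))
E
```

```text
[ 638.53051364 -331.83946846  195.95274808] 30.25
```

View pics/f8.png

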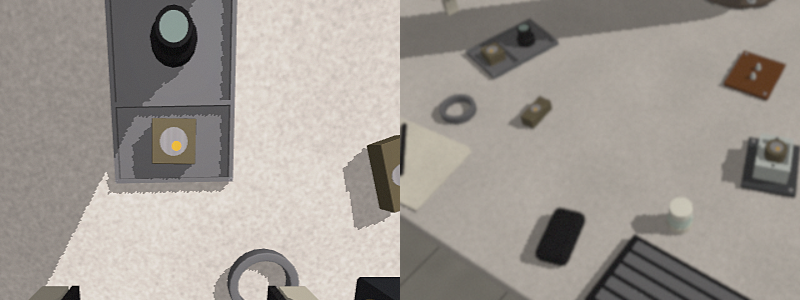

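The loupe stands in the larger compartment (173,35) and the square mount lies flat in the smaller (174,141). Both kits look right in the scene view too, and the bystanders are where they were.

```bash
python3 -c "
from station import job
print(job.sign_off())"
```

```text
the job is handed in; nothing more can be done
None
```

Both kits are made up and the job was handed in at about 30 s on the robot's clock; the hand-in gave no verdict, but the last camera views showed every part in place and the oblong mount, jar and tape undisturbed.

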